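# Isolate the tape unwinder and hold its sprung arm open

## Robot

A 7-joint arm with a two-finger parallel gripper is mounted at the origin on a cart in front of the work surface, level with it; the furniture and walls round the work are solid. World frame = base frame: x ahead of the robot, y to its left, z up, the work surface at z = 0. Lengths are in m, angles in rad, forces in N, time in s.
With the tool pointing down it reaches from about 0.4 to 0.85 m from the base axis. Payload 10.4 kg.
Tool frame: the origin (TCP) lies between the finger pads; the fingertips stand ahead of it and the grasp point (between the pads) lies 3 mm ahead of it (r.tips_ahead is the z of the fingertips in the tool frame, in m); z points along the fingers, y is the line along which they close (so a half turn about z gives the same grasp; the last joint's range is limited). The gripper opens to 87 mm and grips with 3 to 60 N. Pads are 19 mm wide; open, the fingers measure 117 mm over their backs; the gripper's body (75 mm by 190 mm) begins 51 mm behind the grasp point.
Start: joints at [-1.258, 0.332, -0.065, 1.46, 0.022, 1.35, -0.088], TCP at [0.206, 0.59, 0.215] pointing down, gripper open.
Joint ranges: [-2.6, 2.6], [-0.5, 2.12], [-1.47, 1.34], [0.16, 2.42], [-1.27, 4.41], [0.06, 2.06], [-2.6, 2.6]. Speed limits (rad/s): [2.22, 2.22, 2.79, 2.79, 3.14, 3.14, 3.14].

## Interface

Orientations are given as a unit quaternion [x, y, z, w].
In Python, from bench import telemetry, camera, get_calibration, r gives the robot as it stands.
- The arm moves only by the tool drive_tool, never from a script. Its argument "series" is one flat list of numbers, 7 for each row, row after row: the turn, a rotation vector about the tool's x, y, z in units of 5 degrees (1.0 is 5 degrees), then the shift along the tool's x, y, z in units of 40 mm (1.0 is 40 mm), then the opening, from -1 (shut) to 1 (fully open). A call has 1 to 10 rows; each row is the pose to reach, as a shift and turn from the pose commanded when the call began, along the tool's axes at that moment; what a row does not reach only later rows make up. A row lasts 1/12 s, in which the tool goes at most 41.7 mm and 7.16 degrees, less where a joint would pass 70% of its speed; a pose out of reach is approached as far as the arm can. A call with a gripper value outside its range is refused whole. The fingers move at their own pace and stop on an object; "grip_force" is the grip in N (left out, the last holds). Time passes only in rows, so rows that repeat a pose let the fingers close. It gives the time, the measured TCP pose, the force, the opening and the grip force at its end, in the units of the state.
- telemetry.read_state(): the state, without advancing time (a new reading comes with each control period).
- camera(name): name is "scene" or "top" or "wrist"; returns the picture (400x640x3 uint8, red, green, blue); there is no depth.
- get_calibration(name): a dict with "fovy" (degrees; the focal length in pixels is half the picture's height over the tangent of half this angle, whatever the lens; pixels are square), "cx", "cy" (the principal point, pixels), "xyz" and "rotation" of the camera in the world. Camera axes: x right, y up, looking along -z (the intrinsics and any distortion apply to the point x, -y, -z); pixel columns grow to the right and rows downward; lengths in m; the calibration is good to about 2 mm. A picture is of the moment at which its call begins: read the wrist's pose just before it. get_calibration takes no time and is no camera call; for the wrist camera it gives the pose at the moment of the call.
- r.close_job(): hands the job in; it is judged then, once.
The state is a dict: "time": time; "joint_positions": joint angles; "joint_vel": joint speeds; "joint_torque": joint torques, N m; "ee_pos": TCP position; "eef_rot": TCP orientation; "ft_force": force on the tool from outside, world axes, zero at the start; "torque": the same for the moment, N m; "width": finger opening in m; "grip_force": force on a finger pad.
Only numpy, scipy, OpenCV 4.12 (cv2) and the standard library are available. Lean on these libraries where they do the work, as an engineer would, in place of code of your own. Each camera call takes 0.05 s, during which the arm holds its last target. There are 200 camera calls.

## Task

The tape unwinder is about to be threaded. First switch it off: throw the red-tipped toggle on its grey switch box from the green stripe over to the red stripe. Only then take the orange roller of the sprung tension arm, swing the arm round towards the white tape roll until it is hard against its stop, and finish while still holding it there; leave the other things on the bench where they are.

Things in the scene. Friction and masses are not known exactly. Their poses are not given: they have to be found in the camera images.
- unwinder: tape unwinder, fixed to the bench: blue base plate 160 (x) x 200 (y) x 12 mm high. Origin at the centre of its underside; z up. On it: a white tape roll (65 mm across, top at z 34 mm, hub and stud to z 43 mm) centred at x +20, y +60 mm; two guide posts, top at z 42 mm, at x -55, y +75 and x -65, y +45 mm; the tension arm; two rubber-capped stop posts, top at z 31 mm. Nothing on it but the roller and the pivot pin is higher than 43 mm
- pivot_axis (a point): point on the upright pivot axis of the tension arm, at the height of the roller's middle (60 mm above the bench); fixed in the unwinder at x +45, y -20 mm. The pivot pin with its brass spring ends at 57 mm above the bench
- roller (a point): centre of the orange upright roller at the free end of the tension arm, to grip or push: 22 mm across, 50 mm high (35 to 85 mm above the bench, a small 3 mm stud on top), 90 mm from the pivot axis. It does not spin. The steel arm, 14 mm wide, lies below it, 24 to 34 mm above the bench
- tension_arm (a joint): angle of the tension arm, rad: 0 at rest, where its spring keeps it, the roller then at x 0, y -98 mm in the unwinder's frame; 1.1 at its stop, the roller then at x -45, y -15 mm. It grows as the arm turns clockwise seen from above, towards the tape roll. The spring pushes back at the roller with about 2 N at rest and 6 N at the stop and returns the arm when it is let go
- switch_box: grey switch box of the unwinder, fixed to the bench: 80 (x) x 60 (y) x 38 mm high. Origin at the centre of its underside; z up. The green stripe (on) lies at its -x end, the red stripe (off) at its +x end
- toggle_hinge (a point): middle of the toggle's hinge, 42 mm above the bench, on the box's centre; the hinge axis runs along the box's y
- toggle_grip (a point): centre of the red tip of the toggle, 50 mm from the hinge: the tip is 16 mm thick, the steel stem 9 mm; the toggle's end is 63 mm from the hinge
- toggle (a joint): angle of the toggle, rad: 0 = on, leaning 0.5 rad to the box's -x (green stripe); 0.5 = upright; 1.0 = off, leaning 0.5 rad to +x (red stripe). It drops by itself to the side to which it leans clearly past upright (by 0.2 rad or so), and about 1 to 2 N at the tip pushes it over
- petri_one: clear lidded petri dish, 58 mm across, 15 mm high; bystander, loose. Origin at the centre of its underside
- slide_box: white slide box, 77 x 103 x 42 mm; bystander, loose. Origin at the centre of its underside
- tape_black: black tape roll lying flat, 58 mm across, 19 mm high; bystander, loose. Origin at the centre of its underside
- tube_15_b: orange-capped conical tube lying on its side, 125 mm long; bystander, loose. Origin at the centre of its underside
- marker_red: red marker pen lying on its side, 130 mm long; bystander, loose. Origin at the centre of its underside
- box_orfa: white and purple carton, 63 x 93 x 45 mm; bystander, loose. Origin at the centre of its underside
- jar_dark: small clear jar with a black lid, 41 mm across, 33 mm high; bystander, loose. Origin at the centre of its underside
Not all that is in view belongs to the job. What is shaped like the switch_box but turquoise or yellow is not meant.

How it is judged:
By the outcome, as a careful person would: the job done as asked, in the order asked, and still so for the second after the job is handed in, while the arm keeps its last pose, push and grip.
It also fails if it takes over 51 s, if anything falls off the work surface, if the arm or the gripper's body presses on something with over 40 N, if the wrist force passes 120 N, or if a joint passes its speed limit or range.

## Working session

There is one attempt and no reset: what is moved stays moved. The work goes in short steps, Python scripts to look and compute and a tool call to move; the robot and the scene stay as the last step left them, time stands still between calls to the robot, and variables do not carry over. Pictures are saved under pics/ and viewed, at most 10 in all, crops included, and the job is handed in when it is done.

Besides the shell and the picture viewer there is one more tool, called after "Request:" as name(argument=value, ...) on one line, values as JSON. drive_tool: Moves the arm, as the interface text tells. Its arguments: {"type":"object","properties":{"series":{"type":"array"},"grip_force":{"type":"number"}},"required":["series"]}

```bash
ls; mkdir -p pics
python3 - <<'E'
from bench import telemetry, camera, get_calibration, r
import cv2
for n in ("scene","top"):
    im=camera(n); cv2.imwrite(f"pics/{n}0.png",cv2.resize(im[:,:,::-1],(800,500)))
    print(n,get_calibration(n))
s=telemetry.read_state(); print(s, r.tips_ahead)
E
```

```text
pics
scene {'fovy': 55.1667796846821, 'cx': 315.00120454092513, 'cy': 202.08970241056684, 'xyz': array([-0.21985887, -0.69625798,  0.65680764]), 'rotation': array([ 0.45819117, -0.2156754 , -0.35647341,  0.78515711])}
top {'fovy': 46.84328410856113, 'cx': 317.3964158886185, 'cy': 191.9201040032695, 'xyz': array([ 0.48528937, -0.02029286,  1.79208682]), 'rotation': array([-0.02245298,  0.018595  ,  0.70999827, -0.70359971])}
{'time': 0.1, 'joint_positions': array([-1.25759382,  0.33281049, -0.06468906,  1.46088528,  0.02162846,
        1.34988789, -0.08852686]), 'joint_vel': array([ 7.94328749e-04, -2.49373819e-03, -8.82419213e-04, -1.95614718e-03,
        8.14179174e-05, -1.00828847e-03,  1.37979712e-04]), 'joint_torque': array([ 1.53388533e-03, -6.24543571e+01,  2.44122301e-02, -3.90710843e+01,
       -6.13303087e-02,  3.66440392e-02,  1.15888338e-04]), 'ee_pos': array([0.20585413, 0.58974044, 0.214719  ]), 'eef_rot': array([ 1.67118944e-01,  9.85936529e-01, -6.44322256e-04, -6.33728322e-05]), 'ft_force': array([ 0.25040183, -0.03590665, -0.2664315 ]), 'torque': array([-0.00276649,  0.00544062, -0.08437875]), 'grip_force': 0.0, 'width': 0.0872662226237123} 0.022
```

View pics/scene0.png

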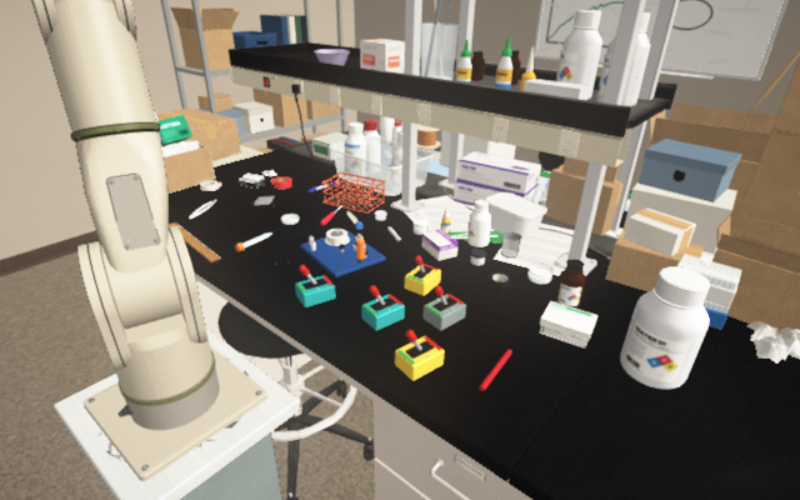

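View pics/top0.png

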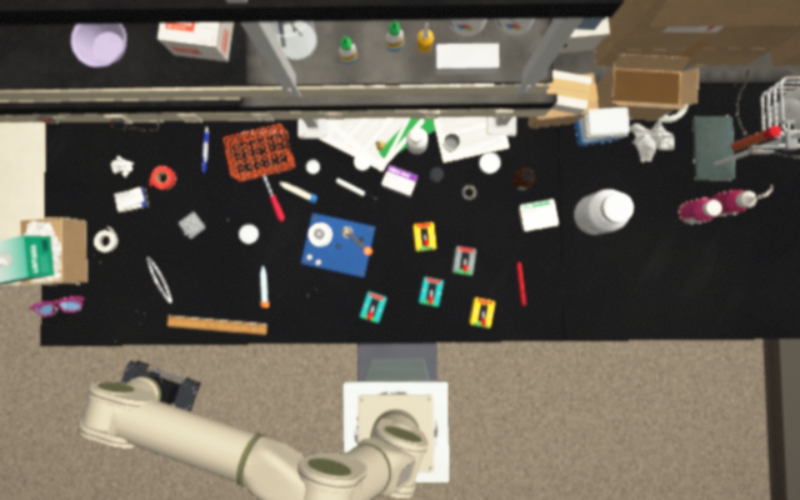

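The scene picture shows the arm, the blue unwinder and five switch boxes. The grey box is at about (444,308) in the scene view and (464,260) in the top view. The unwinder is at about (338,245) in the top view. I'll enlarge that part of the top view.

```bash
cat > h.py <<'E'
import numpy as np, cv2
from scipy.spatial.transform import Rotation as R
from bench import telemetry, camera, get_calibration, r
def ray(n,uv,c=None):
    c=c or get_calibration(n); f=200/np.tan(np.radians(c["fovy"])/2)
    d=R.from_quat(c["rotation"]).apply([(uv[0]-c["cx"])/f,-(uv[1]-c["cy"])/f,-1]); return c["xyz"],d
def at(n,uv,z,c=None):
    o,d=ray(n,uv,c); return o+d*(z-o[2])/d[2]
def proj(n,p,c=None):
    c=c or get_calibration(n); f=200/np.tan(np.radians(c["fovy"])/2)
    q=R.from_quat(c["rotation"]).inv().apply(np.array(p)-c["xyz"]); return c["cx"]+f*q[...,0]/-q[...,2], c["cy"]-f*q[...,1]/-q[...,2]
def totool(p,s=None):
    s=s or telemetry.read_state()
    return R.from_quat(s["eef_rot"]).inv().apply(np.array(p)-s["ee_pos"])/0.04
E
python3 - <<'E'
from h import *
im=camera("top"); cv2.imwrite("pics/topc.png",cv2.resize(im[160:270,235:415,::-1],(792,484),interpolation=cv2.INTER_CUBIC))
E
```

```text
(no output)
```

View pics/topc.png

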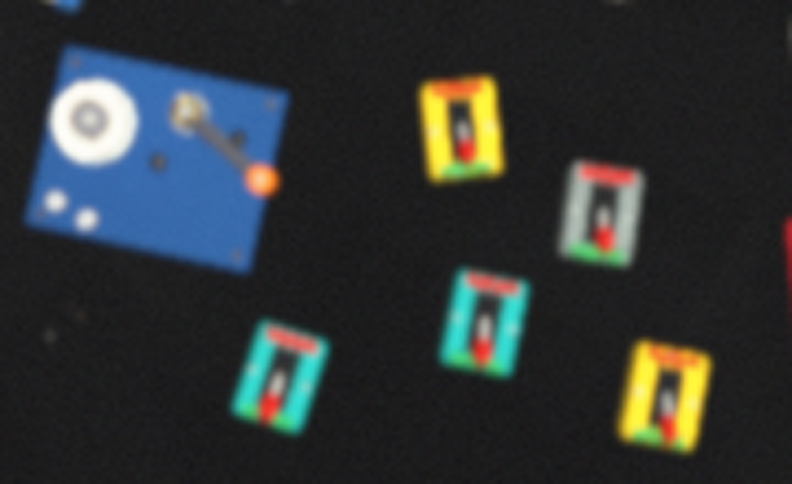

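The crop shows these corners (crop pixels):
- Unwinder plate: (67,45), (288,92), (250,272), (25,225).
- Grey box: (573,162), (643,172), (630,267), (560,255), with the red stripe at the top and the lever leaning to green at the bottom.
- Roller top at (261,180), pivot at (189,112).

```bash
cat > m.py <<'E'
from h import *
f=lambda p:(235-.5+(p[0]+.5)/4.4,160-.5+(p[1]+.5)/4.4)
def pose(pts,z,n):
    q=np.array([at("top",f(p),z)[:2] for p in pts]) # TL TR BR BL
    c=q.mean(0); xa=(q[0]+q[1]-q[2]-q[3])/2; ya=(q[0]+q[3]-q[1]-q[2])/2
    yaw=np.arctan2(xa[1],xa[0]); print(n,c.round(4),"size",np.hypot(*xa).round(3),np.hypot(*ya).round(3),"yaw",np.degrees(yaw).round(1),np.degrees(np.arctan2(-ya[0],ya[1])).round(1)); return c,yaw
def W(c,a,x,y): return np.array([c[0]+np.cos(a)*x-np.sin(a)*y, c[1]+np.sin(a)*x+np.cos(a)*y]).round(4)
cu,au=pose([(67,45),(288,92),(250,272),(25,225)],.012,"unw")
cb,ab=pose([(573,162),(643,172),(630,267),(560,255)],.038,"box")
print("roller",W(cu,au,0,-.098), at("top",f((261,180)),.085).round(4)); print("pivot",W(cu,au,.045,-.02),at("top",f((189,112)),.057).round(4))
print("rollerstop",W(cu,au,-.045,-.015)); print("roll",W(cu,au,.02,.06),at("top",f((90,120)),.043).round(4))
print("tip on",W(cb,ab,-.05*np.sin(.5),0),at("top",f((604,238)),.094).round(4),"tip off",W(cb,ab,.05*np.sin(.5),0))
E
python3 m.py
```

```text
unw [0.5763 0.1706] size 0.162 0.2 yaw -12.7 -12.4
box [ 0.5234 -0.2153] size 0.082 0.061 yaw -8.8 -9.5
roller [0.5548 0.075 ] [0.5535 0.0757 0.085 ]
pivot [0.6158 0.1412] [0.6134 0.1386 0.057 ]
rollerstop [0.5291 0.1659]
roll [0.609  0.2248] [0.6083 0.2255 0.043 ]
tip on [ 0.4997 -0.2116] [ 0.5021 -0.2108  0.094 ] tip off [ 0.5471 -0.2189]
```

Sizes and cross-checks agree to within 3 mm. I'll shut the fingers and move above the grey box's green side.

Request:
drive_tool(series=[0,0,0,-0.4,-0.25,0,-1,0,0,0,-1.1,-0.7,0,-1,0,0,0,-1.8,-1.15,0,-1,0,0,0,-2.5,-1.6,0,-1,0,0,0,-3.2,-2.0,0,-1,0,0,0,-3.9,-2.45,0,-1,0,0,0,-4.6,-2.9,0,-1,0,0,0,-5.3,-3.3,0,-1,0,0,0,-6.0,-3.75,0,-1,0,0,0,-6.6,-4.1,0,-1])

```text
time: 0.98
ee_pos: [0.4024, 0.3459, 0.2154]
eef_rot: [0.168, 0.986, -0.0, 0.0]
ft_force: [0.2, 0.0, -0.7]
width: 0.0281
grip_force: 0.0
```

Run:
```python
from h import *
s=telemetry.read_state(); print(s["ee_pos"],s["eef_rot"],s["time"],s["joint_positions"].round(2), totool([.46,-.205,.2]),totool([.5,0,.2]))
```

```text
[0.40244323 0.34594314 0.21539134] [ 1.67800144e-01  9.85821021e-01 -1.46190224e-04  6.98791936e-05] 0.9833 [-0.91  0.12  0.12  1.72 -0.01  1.3   0.45] [ -5.91469178 -12.52177905   0.38920427] [-5.16281378 -7.35454553  0.3876956 ]
```

Request:
drive_tool(series=[0,0,0,-0.4,-0.6,0,-1,0,0,0,-0.9,-1.3,0,-1,0,0,0,-1.4,-2.0,0,-1,0,0,0,-1.9,-2.7,0,-1,0,0,0,-2.4,-3.4,0,-1,0,0,0,-2.9,-4.1,0,-1,0,0,0,-3.4,-4.8,0,-1,0,0,0,-3.9,-5.5,0,-1,0,0,0,-4.4,-6.2,0,-1,0,0,0,-4.9,-6.9,0,-1])

```text
time: 1.82
ee_pos: [0.4953, 0.0214, 0.2155]
eef_rot: [0.167, 0.986, 0.0, 0.0]
ft_force: [1.1, 1.0, 0.0]
width: 0.0003
grip_force: 0.0
```

Request:
drive_tool(series=[0,0,-0.2,0,-0.7,0,-1,0,0,-0.5,-0.1,-1.4,0,-1,0,0,-0.8,-0.2,-2.1,0,-1,0,0,-1.1,-0.3,-2.8,0,-1,0,0,-1.4,-0.4,-3.5,0,-1,0,0,-1.7,-0.5,-4.2,0,-1,0,0,-1.9,-0.6,-4.8,0,-1,0,0,-2.05,-0.8,-5.4,0,-1,0,0,-2.05,-0.8,-5.6,0,-1,0,0,-2.05,-0.8,-5.6,0,-1])

```text
time: 2.65
ee_pos: [0.4508, -0.201, 0.2153]
eef_rot: [0.08, 0.997, -0.0, -0.0]
ft_force: [-0.8, 0.3, 0.1]
width: 0.0004
grip_force: 0.0
```

Run:
```python
from h import *
s=telemetry.read_state(); print(s["ee_pos"],R.from_quat(s["eef_rot"]).as_matrix().round(3),s["width"],s["time"])
c=get_calibration("wrist"); im=camera("wrist"); cv2.imwrite("pics/w1.png",im[:,:,::-1]); print(c)
for n,p in dict(box=[.5234,-.2153,.038],tip=[.4997,-.2116,.086],end=[.494,-.2106,.097]).items(): print(n,proj("wrist",p,c))
```

```text
[ 0.45076502 -0.20097289  0.21534312] [[-0.987  0.16  -0.   ]
 [ 0.16   0.987 -0.   ]
 [ 0.    -0.    -1.   ]] 0.00038244603467777735 2.65
{'fovy': 71.92762284172494, 'cx': 319.45291748759973, 'cy': 199.49364433007577, 'xyz': array([ 0.37921381, -0.18946647,  0.38433847]), 'rotation': array([-0.1026081 , -0.08673968,  0.64185153,  0.7549665 ])}
box (np.float64(317.9573649771751), np.float64(235.68533714234158))
tip (np.float64(317.5392647578575), np.float64(232.7361887271984))
end (np.float64(317.51840893590594), np.float64(231.6766278025734))
```

View pics/w1.png

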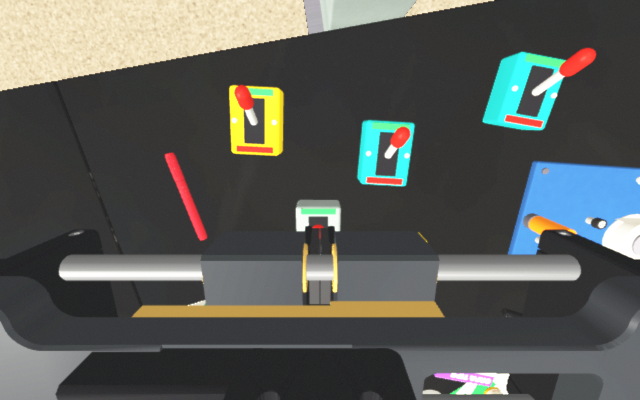

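The wrist view shows the fingers (about (319,250)) in line with the grey box's red tip (about (319,230)), green side towards the robot. I'll go down behind the tip and push.

Request:
drive_tool(series=[0,0,0,0,0.05,0.5,-1,0,0,0,0,0.05,1.1,-1,0,0,0,0,0.05,1.7,-1,0,0,0,0,0.05,2.3,-1,0,0,0,0,0.05,2.8,-1,0,0,0,0,0.05,3.05,-1,0,0,0,0,0.05,3.05,-1])

```text
time: 3.28
ee_pos: [0.451, -0.1951, 0.0915]
eef_rot: [0.078, 0.997, 0.0, -0.002]
ft_force: [-0.7, -0.4, -0.1]
width: 0.0004
grip_force: 0.0
```

Request:
drive_tool(series=[0,0,0,-0.2,0,0,-1,0,0,0,-0.4,0,0,-1,0,0,0,-0.6,0,0,-1,0,0,0,-0.8,0,0,-1,0,0,0,-1.0,0,0,-1,0,0,0,-1.2,0,0,-1,0,0,0,-1.4,0,0,-1,0,0,0,-1.6,0,0,-1,0,0,0,-1.8,0,0,-1,0,0,0,-1.84,0,0,-1])

```text
time: 4.12
ee_pos: [0.526, -0.2085, 0.0934]
eef_rot: [0.078, 0.997, -0.0, 0.0]
ft_force: [-0.4, 1.0, -0.5]
width: 0.0004
grip_force: 0.0
```

Request:
drive_tool(series=[0,0,0,0,0,0,-1,0,0,0,0.2,0,0,-1,0,0,0,0.6,0,0,-1,0,0,0,1.0,0,0,-1,0,0,0,1.5,0,-0.3,-1,0,0,0,1.7,0.3,-0.9,-1,0,0,0,1.7,0.8,-1.5,-1,0,0,0,1.7,1.4,-2.0,-1,0,0,0,1.6,2.0,-2.5,-1,0,0,0,1.5,2.5,-2.5,-1])

```text
time: 4.95
ee_pos: [0.482, -0.099, 0.1971]
eef_rot: [0.078, 0.997, 0.001, 0.003]
ft_force: [1.0, 0.1, -0.6]
width: 0.0003
grip_force: 0.0
```

Run:
```python
from h import *
im=camera("top"); cv2.imwrite("pics/top2.png",cv2.resize(im[160:270,235:415,::-1],(792,484),interpolation=cv2.INTER_CUBIC))
s=telemetry.read_state(); print(s["ee_pos"],s["time"],s["joint_positions"].round(2))
```

```text
[ 0.48277726 -0.09484794  0.19524432] 5.0 [-0.46  0.03  0.59  1.86 -0.02  1.25  1.55]
```

View pics/top2.png

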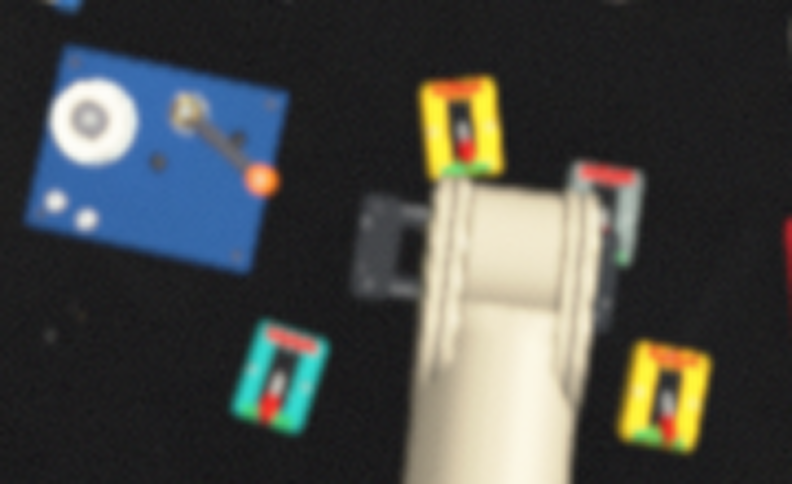

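The arm hides the grey box's lower part, with some red near (605,228), so it isn't clear whether the toggle moved. I'll move towards the roller and look again.

Request:
drive_tool(series=[0,0,0,0.1,0.6,0,1,0,0,0,0.1,1.2,0,1,0,0,0,0.1,1.8,0,1,0,0,0,0.1,2.2,0,1,0,0,0,0.1,2.4,0,1,0,0,0,0.1,2.4,0,1])

```text
time: 5.5
ee_pos: [0.4915, -0.0036, 0.1931]
eef_rot: [0.077, 0.997, 0.0, -0.0]
ft_force: [-0.1, 0.3, 0.3]
width: 0.0324
grip_force: 0.0
```

Run:
```python
from h import *
im=camera("top"); a=cv2.resize(im[180:240,350:400,::-1],(400,480),interpolation=cv2.INTER_CUBIC)
b=camera("scene"); print(proj("scene",[.5234,-.2153,.06]))
u,v=map(int,proj("scene",[.5234,-.2153,.06])); b=cv2.resize(b[v-36:v+36,u-30:u+30,::-1],(400,480),interpolation=cv2.INTER_CUBIC)
cv2.imwrite("pics/tg.png",np.hstack([a,b]))
s=telemetry.read_state(); print(s["ee_pos"],s["time"],s["width"])
```

```text
(np.float64(356.1919247864436), np.float64(236.57212218072314))
[ 0.49160925 -0.00605851  0.19326953] 5.6 0.040507462840583236
```

View pics/tg.png

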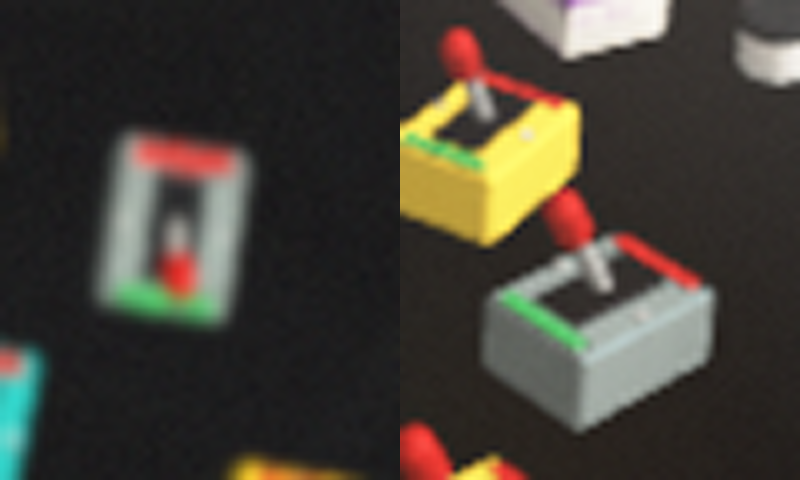

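The toggle still leans to green, so the push went past the tip: the TCP ended about 7 mm off to the left. I'll go back and grip the tip, which centres it sideways, then swing it over.

Request:
drive_tool(series=[0,0,0,-0.1,-0.6,0,0,0,0,0,-0.25,-1.3,0,0,0,0,0,-0.4,-2.0,0,0,0,0,0,-0.55,-2.7,0,0,0,0,0,-0.7,-3.4,0,0,0,0,0,-0.8,-4.0,0,0,0,0,0,-0.9,-4.6,0,0,0,0,0,-1.0,-5.05,0,0,0,0,0,-1.0,-5.05,0,0,0,0,0,-1.0,-5.05,0,0])

```text
time: 6.43
ee_pos: [0.4989, -0.213, 0.1934]
eef_rot: [0.081, 0.997, -0.0, -0.0]
ft_force: [-0.7, 0.5, -0.7]
width: 0.0434
grip_force: 0.0
```

Run:
```python
from h import *
s=telemetry.read_state(); print(s["ee_pos"],s["eef_rot"],s["time"],s["width"],totool([.4997,-.2116,.089]))
im=camera("wrist"); cv2.imwrite("pics/w2.png",im[180:320,220:420,::-1].repeat(3,0).repeat(3,1))
```

```text
[ 0.49885755 -0.21296406  0.1933519 ] [ 8.05229333e-02  9.96752695e-01 -2.77211020e-04 -2.13223799e-04] 6.4333 0.04340568890698771 [-0.01630656  0.03857123  2.60876918]
```

View pics/w2.png

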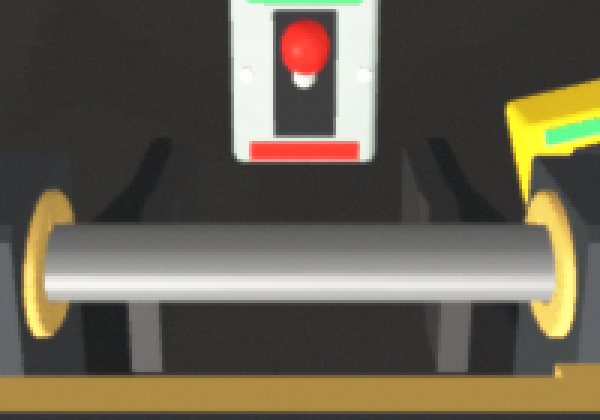

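The wrist view shows the red tip (crop (305,47)) sideways midway between the fingers (165 and 435). I'll check the fore-aft agreement numerically.

Run:
```python
from h import *
c=get_calibration("wrist"); s=telemetry.read_state(); Q=R.from_quat(s["eef_rot"])
print("TCP tips",proj("wrist",s["ee_pos"]+Q.apply([0,0,.022]),c),proj("wrist",s["ee_pos"]+Q.apply([0,.03,.022]),c),proj("wrist",s["ee_pos"]+Q.apply([0.01,.03,.022]),c))
u=lambda a,b:(220+a/3,180+b/3)
print("tip",at("wrist",u(305,47),.090,c)); print("red end top edge",at("wrist",u(305,150),.038,c),"green", at("wrist",u(305,1),.038,c))
print("exp red",.5234+.035*.987,"tipproj",proj("wrist",[.4997,-.2116,.086],c),proj("wrist",[.494,-.2106,.097],c))
print(c["xyz"]-s["ee_pos"], Q.inv().apply(R.from_quat(c["rotation"]).apply([0,0,-1])))
```

```text
TCP tips (np.float64(319.82274408273094), np.float64(225.22167951392683)) (np.float64(360.4801681789178), np.float64(225.20017348765913)) (np.float64(361.01562858966054), np.float64(212.3060130766916))
tip [ 0.49830379 -0.20937405  0.09      ]
red end top edge [ 0.5559039  -0.21813604  0.038     ] green [ 0.49304061 -0.2081456   0.038     ]
exp red 0.557945 tipproj (np.float64(319.7286199524216), np.float64(196.30818809855916)) (np.float64(319.8187792435569), np.float64(193.49734849877385))
[-0.07156537  0.01131169  0.16901118] [-2.66568461e-01 -4.89492196e-04  9.63815862e-01]
```

Request:
drive_tool(series=[0,0,0,0,0.06,0.5,0,0,0,0,0,0.06,1.1,0,0,0,0,0,0.06,1.7,0,0,0,0,0,0.06,2.2,0,0,0,0,0,0.06,2.6,0,0,0,0,0,0.06,2.6,0,0,0,0,0,0.06,2.6,0], grip_force=8)

```text
time: 7.07
ee_pos: [0.5, -0.2075, 0.0893]
eef_rot: [0.078, 0.997, 0.0, -0.001]
ft_force: [0.8, 0.6, 0.2]
width: 0.0432
grip_force: 0.0
```

Request:
drive_tool(series=[0,0,0,0,0,0,-1,0,0,0,0,0,0,-1,0,0,0,0,0,0,-1,0,0,0,0,0,0,-1,0,0,0,0,0,0,-1,0,0,0,0,0,0,-1], grip_force=8)

```text
time: 7.57
ee_pos: [0.5004, -0.209, 0.0898]
eef_rot: [0.078, 0.997, -0.001, 0.0]
ft_force: [-1.4, -6.3, 7.1]
width: 0.0114
grip_force: 5.4
```

Request:
drive_tool(series=[0,0,0,0,0,0,-1,0,0,0,0,0,0,-1])

```text
time: 7.73
ee_pos: [0.5013, -0.2099, 0.091]
eef_rot: [0.079, 0.997, -0.001, 0.001]
ft_force: [-0.2, -2.3, 11.9]
width: 0.0026
grip_force: 5.8
```

Run:
```python
from h import *
a=camera("scene"); u,v=map(int,proj("scene",[.5234,-.2153,.08]))
cv2.imwrite("pics/s3.png",cv2.resize(a[v-50:v+50,u-60:u+60,::-1],(720,600),interpolation=cv2.INTER_CUBIC))
print(proj("scene",[.5234,-.2153,.08]),telemetry.read_state()["width"])
```

```text
(np.float64(356.66276909315684), np.float64(230.51009468746287)) 0.0018912593341666533
```

View pics/s3.png

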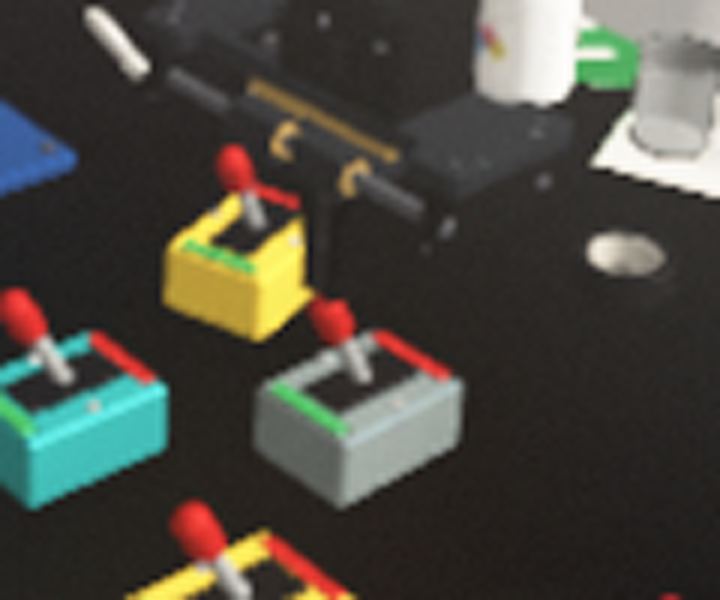

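The scene view shows the fingers at or above the red tip (crop (332,318)), shut without holding it. I'll project the commanded fingertip points to see where the image disagrees.

Run:
```python
from h import *
s=telemetry.read_state();Q=R.from_quat(s["eef_rot"]); print(s["ee_pos"],s["ft_force"],s["width"])
def cr(p): 
    x,y=proj("scene",p); return round((x-296)*6),round((y-180)*6)
print("tips",cr(s["ee_pos"]+Q.apply([0,0,.022])),"tcp",cr(s["ee_pos"]),"b51",cr(s["ee_pos"]-Q.apply([0,0,.048])))
print("tip",cr([.4997,-.2116,.086]),"boxcorners",[cr([.5234+.987*x+.16*y,-.2153-.16*x+.987*y,.038]) for x,y in((-.04,.03),(-.04,-.03),(.04,-.03),(.04,.03))])
print("hinge",cr([.5234,-.2153,.042]))
o1,d1=ray("scene",(296+332/6,180+318/6)); print("tip plane y=-.211 scene:",o1+d1*(-.211-o1[1])/d1[1])
```

```text
[ 0.50155766 -0.2098925   0.09106397] [ 0.25411615 -2.47381929 10.13713346] 0.0018912593341666533
tips (325, 339) tcp (327, 298) b51 (333, 206)
tip (327, 311) boxcorners [(251, 381), (343, 442), (465, 376), (372, 320)]
hinge (359, 372)
tip plane y=-.211 scene: [ 0.50465683 -0.211       0.07926017]
```

Either the fingertips rode over the tip's rounded end or they slipped off it. I'll open, go 18 mm lower, and close again, using the measured width (16 mm tip, 9 mm stem) as the check.

Request:
drive_tool(series=[0,0,0,0,0,0,0,0,0,0,0,0,0,0,0,0,0,0,0,0,0,0,0,0,0,0,0,0,0,0,0,0,0,0,0,0,0,0,0,0,0,0,0,0,0,0,-0.03,0.15,0,0,0,0,0,-0.03,0.3,0,0,0,0,0,-0.03,0.45,0,0,0,0,0,-0.03,0.45,0])

```text
time: 8.62
ee_pos: [0.4992, -0.2091, 0.0697]
eef_rot: [0.078, 0.997, 0.0, -0.001]
ft_force: [-0.8, 0.0, -0.1]
width: 0.0433
grip_force: 0.0
```

Request:
drive_tool(series=[0,0,0,0,0,0,-1,0,0,0,0,0,0,-1,0,0,0,0,0,0,-1,0,0,0,0,0,0,-1,0,0,0,0,0,0,-1,0,0,0,0,0,0,-1,0,0,0,0,0,0,-1,0,0,0,0,0,0,-1])

```text
time: 9.28
ee_pos: [0.5001, -0.2111, 0.0717]
eef_rot: [0.079, 0.997, -0.001, 0.0]
ft_force: [0.2, -5.5, -2.4]
width: 0.0158
grip_force: 8.0
```

The width reads 15.8 mm at 8 N, so the tip is gripped. Now I'll swing it along its arc to the red side.

Request:
drive_tool(series=[0,0,0,-0.12,-0.03,-0.05,-1,0,0,0,-0.25,-0.04,-0.1,-1,0,0,0,-0.4,-0.05,-0.14,-1,0,0,0,-0.55,-0.05,-0.15,-1,0,0,0,-0.7,-0.05,-0.15,-1,0,0,0,-0.85,-0.05,-0.12,-1,0,0,0,-1.0,-0.05,-0.07,-1,0,0,0,-1.12,-0.05,-0.03,-1,0,0,0,-1.2,-0.05,0,-1,0,0,0,-1.2,-0.05,0,-1])

```text
time: 10.12
ee_pos: [0.5481, -0.219, 0.0712]
eef_rot: [0.078, 0.997, -0.0, 0.0]
ft_force: [2.0, -1.7, 1.1]
width: 0.0154
grip_force: 8.0
```

Still held. I'll release, rise and move towards the roller.

Request:
drive_tool(series=[0,0,0,0,0,0,0,0,0,0,0,0,0,0,0,0,0,0,0,0,0,0,0,0,0,0,0,0,0,0,0,0,0,0,0,0,0,0,0,0,-0.5,0,0,0,0,0,0,-1.1,0,0,0,0,0,0,-1.7,0,0,0,0,0,0,-2.3,0,0,0,0,0,0,-2.7,0])

```text
time: 10.95
ee_pos: [0.5477, -0.2192, 0.1818]
eef_rot: [0.078, 0.997, 0.0, 0.001]
ft_force: [0.3, 0.0, 0.4]
width: 0.0434
grip_force: 0.0
```

Request:
drive_tool(series=[0,0,0,0.1,0.6,0,1,0,0,0,0.3,1.3,0,1,0,0,0,0.5,2.0,0,1,0,0,0,0.7,2.7,0,1,0,0,0,0.9,3.4,0,1,0,0,0,1.0,4.1,0,1,0,0,0,1.1,4.8,0,1,0,0,0,1.2,5.3,0,1,0,0,0,1.2,5.5,0,1,0,0,0,1.2,5.5,0,1])

```text
time: 11.78
ee_pos: [0.5343, 0.0079, 0.1794]
eef_rot: [0.077, 0.997, 0.0, -0.0]
ft_force: [0.5, -0.5, 0.1]
width: 0.0865
grip_force: 0.0
```

Run:
```python
from h import *
im=camera("top"); a=cv2.resize(im[180:240,350:400,::-1],(400,480),interpolation=cv2.INTER_CUBIC)
b=camera("scene"); u,v=map(int,proj("scene",[.5234,-.2153,.06])); b=cv2.resize(b[v-36:v+36,u-30:u+30,::-1],(400,480),interpolation=cv2.INTER_CUBIC)
cv2.imwrite("pics/tg2.png",np.hstack([a,b]))
s=telemetry.read_state(); print(s["ee_pos"],s["time"],s["width"],s["joint_positions"].round(2))
```

```text
[0.53429562 0.00460612 0.17942818] 11.8833 0.08671877875011873 [-0.59  0.16  0.55  1.78 -0.09  1.23  1.4 ]
```

View pics/tg2.png

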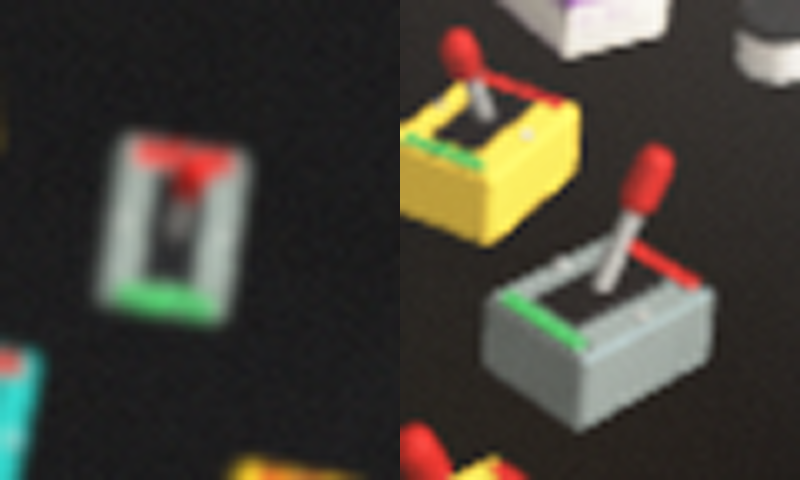

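The toggle now leans to the red stripe in both views (red tip at (188,180) in the left half and (650,180) in the right), and the yellow and turquoise boxes look undisturbed. Next is the roller.

Request:
drive_tool(series=[0,0,0,-0.1,0.5,0,0.3,0,0,0,-0.2,1.1,0,0.3,0,0,0,-0.25,1.6,0,0.3,0,0,0,-0.25,1.83,0,0.3,0,0,0,-0.25,1.83,0.5,0.3,0,0,0,-0.25,1.83,0.8,0.3,0,0,0,-0.25,1.83,0.8,0.3,0,0,0,-0.25,1.83,0.8,0.3])

```text
time: 12.55
ee_pos: [0.5551, 0.0748, 0.147]
eef_rot: [0.079, 0.997, -0.001, -0.001]
ft_force: [0.6, 0.3, 0.0]
width: 0.0569
grip_force: 0.0
```

Run:
```python
from h import *
s=telemetry.read_state(); print(s["ee_pos"],s["time"],s["width"],totool([.555,.0753,.062]))
c=get_calibration("wrist"); im=camera("wrist")
h=cv2.cvtColor(im,cv2.COLOR_RGB2HSV); m=cv2.inRange(h,(7,150,120),(18,255,255))
n,l,st,ce=cv2.connectedComponentsWithStats(m); print([(st[i],ce[i].round(1)) for i in range(1,n) if st[i,4]>60])
print("exp roller top/bot",proj("wrist",[.555,.0753,.085],c),proj("wrist",[.555,.0753,.035],c))
cv2.imwrite("pics/w3.png",cv2.resize(im[100:320,160:480,::-1],(800,550),interpolation=cv2.INTER_CUBIC))
```

```text
[0.55507072 0.07481956 0.14696771] 12.55 0.05689555094014539 [6.67069035e-04 1.41891299e-02 2.12418005e+00]
[(array([310, 184,  24,  34, 275], dtype=int32), array([320.6, 193.1]))]
exp roller top/bot (np.float64(320.4278501724803), np.float64(208.91632153115813)) (np.float64(320.33941166791453), np.float64(194.75108514724323))
```

View pics/w3.png

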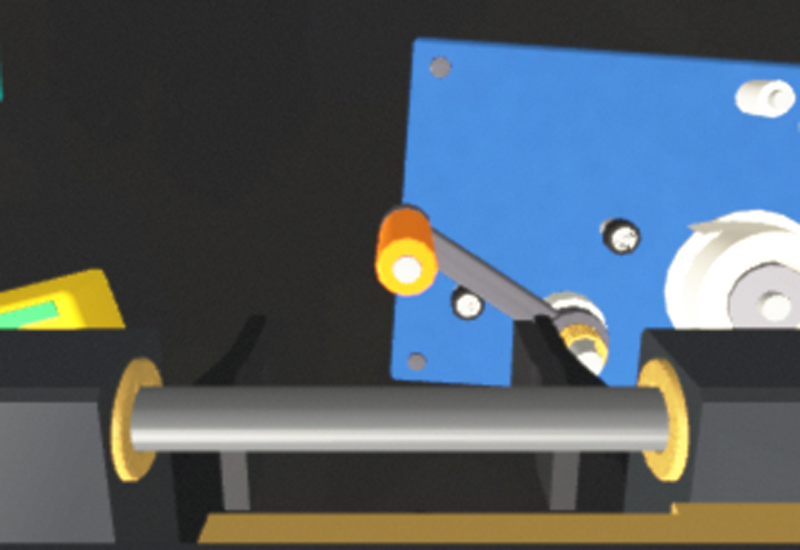

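The wrist view shows the roller centred between the fingers (top at crop (407,262)), about 3 mm nearer the robot than predicted. I'll adjust by 0.06 unit, descend and grip.

Request:
drive_tool(series=[0,0,0,0.06,0.02,0.5,0.3,0,0,0,0.06,0.02,1.0,0.3,0,0,0,0.06,0.02,1.5,0.3,0,0,0,0.06,0.02,1.9,0.3,0,0,0,0.06,0.02,2.1,0.3,0,0,0,0.06,0.02,2.1,0.3,0,0,0,0.06,0.02,2.1,0.3], grip_force=20)

```text
time: 13.18
ee_pos: [0.5538, 0.0774, 0.0643]
eef_rot: [0.079, 0.997, 0.0, 0.0]
ft_force: [0.8, 0.8, 0.1]
width: 0.0563
grip_force: 0.0
```

Request:
drive_tool(series=[0,0,0,0,0,0,-1,0,0,0,0,0,0,-1,0,0,0,0,0,0,-1,0,0,0,0,0,0,-1,0,0,0,0,0,0,-1,0,0,0,0,0,0,-1,0,0,0,0,0,0,-1,0,0,0,0,0,0,-1,0,0,0,0,0,0,-1], grip_force=20)

```text
time: 13.93
ee_pos: [0.5534, 0.0777, 0.0635]
eef_rot: [0.078, 0.997, -0.0, 0.0]
ft_force: [-0.3, -0.3, 2.4]
width: 0.0209
grip_force: 20.0
```

Run:
```python
from h import *
s=telemetry.read_state(); Q=R.from_quat(s["eef_rot"]); p=s["ee_pos"]; print(p,s["ft_force"],s["width"],s["joint_positions"].round(2))
pv=np.array([.6152,.1405]); d=p[:2]-pv; print(np.hypot(*d))
for a in np.arange(.1,1.25,.1):
    q=pv+R.from_euler("z",-a).apply([*d,0])[:2]; print(round(a,2),Q.inv().apply([*(q-p[:2]),0]).round(4)[:2]/.04)
```

```text
[0.55339465 0.07766433 0.06353048] [-0.30599327 -0.2656507   2.41823241] 0.020914160778717134 [-0.63  0.35  0.48  1.83 -0.19  1.01  1.34]
0.08813752455881589
0.1 [0.1725 0.1375]
0.2 [0.33 0.29]
0.3 [0.4725 0.4575]
0.4 [0.5975 0.64  ]
0.5 [0.7025 0.8325]
0.6 [0.79  1.035]
0.7 [0.855  1.2475]
0.8 [0.8975 1.4625]
0.9 [0.92   1.6825]
1.0 [0.92   1.9025]
1.1 [0.8975 2.12  ]
1.2 [0.855  2.3375]
```

The roller is gripped: width 20.9 mm at 20 N, 88 mm from the pivot. I'll swing along the arc.

Request:
drive_tool(series=[0,0,0,0.09,0.07,0,-1,0,0,0,0.17,0.14,0,-1,0,0,0,0.25,0.21,0,-1,0,0,0,0.33,0.29,0,-1,0,0,0,0.4,0.37,0,-1,0,0,0,0.47,0.46,0,-1,0,0,0,0.54,0.55,0,-1,0,0,0,0.6,0.64,0,-1,0,0,0,0.65,0.73,0,-1,0,0,0,0.7,0.83,0,-1])

```text
time: 14.77
ee_pos: [0.5281, 0.1115, 0.0629]
eef_rot: [0.08, 0.997, -0.002, -0.003]
ft_force: [-10.7, -11.3, 11.6]
width: 0.0211
grip_force: 20.0
```

Request:
drive_tool(series=[0,0,0,0.05,0.1,0,-1,0,0,0,0.09,0.2,0,-1,0,0,0,0.12,0.31,0,-1,0,0,0,0.15,0.41,0,-1,0,0,0,0.18,0.52,0,-1,0,0,0,0.2,0.63,0,-1,0,0,0,0.21,0.74,0,-1,0,0,0,0.22,0.85,0,-1,0,0,0,0.22,0.96,0,-1,0,0,0,0.22,1.07,0,-1])

```text
time: 15.6
ee_pos: [0.526, 0.1567, 0.0622]
eef_rot: [0.079, 0.997, -0.002, -0.003]
ft_force: [-5.9, -7.2, 1.5]
width: 0.0212
grip_force: 20.0
```

```bash
cat > a.py <<'E'
from h import *
s=telemetry.read_state(); p=s["ee_pos"]; d=p[:2]-np.array([.6152,.1405]); d0=np.array([.5548,.0755])-[.6152,.1405]
a=np.arctan2(d0[1],d0[0])-np.arctan2(d[1],d[0]); t=np.array([d[1],-d[0]])/np.hypot(*d)
print(p,s["ft_force"],s["width"],s["grip_force"],"r",np.hypot(*d),"ang",a%(2*np.pi),"tangential",s["ft_force"][:2]@t,"t",t,R.from_quat(s["eef_rot"]).inv().apply([*t,0]))
E
python3 a.py
```

```text
[0.52599466 0.1567016  0.06220004] [-5.90302564 -7.23890235  1.46950896] 0.021166003091386672 20.005918443202972 r 0.0906646794736929 ang 1.001727419903597 tangential -8.177244053109124 t [0.17869809 0.98390396] [-0.02117838  0.9997672  -0.00412571]
```

Request:
drive_tool(series=[0,0,0,-0.02,0.08,0,-1,0,0,0,-0.04,0.14,0,-1,0,0,0,-0.05,0.2,0,-1,0,0,0,-0.05,0.2,0,-1,0,0,0,-0.05,0.2,0,-1], grip_force=35)

```text
time: 16.02
ee_pos: [0.5285, 0.1647, 0.0621]
eef_rot: [0.079, 0.997, -0.002, -0.004]
ft_force: [-11.9, -6.7, 6.2]
width: 0.021
grip_force: 35.0
```

```bash
python3 a.py
```

```text
[0.52853519 0.16466013 0.06213527] [-11.93643353  -6.65971369   6.16165068] 0.020960408299733824 35.01388907432556 r 0.08996944512064602 ang 1.0939382862795881 tangential -9.62047249902878 t [0.26853702 0.96326936] [-0.1135864   0.9935174  -0.00461508]
```

Request:
drive_tool(series=[0,0,0,0.02,0.05,0,-1,0,0,0,0.02,0.1,0,-1,0,0,0,0.02,0.1,0,-1,0,0,0,0.02,0.1,0,-1,0,0,0,0.02,0.1,0,-1])

```text
time: 16.43
ee_pos: [0.529, 0.168, 0.0621]
eef_rot: [0.079, 0.997, -0.002, -0.003]
ft_force: [-8.8, -7.7, 2.0]
width: 0.021
grip_force: 35.0
```

```bash
python3 a.py
```

```text
[0.52901787 0.1680428  0.06209873] [-8.75124034 -7.70425433  2.02970214] 0.02095359288207944 35.00419199466705 r 0.09047632678138916 ang 1.1313937598736699 tangential -10.002646585187042 t [0.30441995 0.95253792] [-0.150083    0.98866043 -0.00506477]
```

Still moving freely, so this is not the stop yet.

Request:
drive_tool(series=[0,0,0,-0.01,0.05,0,-1,0,0,0,-0.01,0.1,0,-1,0,0,0,-0.01,0.1,0,-1,0,0,0,-0.01,0.1,0,-1,0,0,0,-0.01,0.1,0,-1])

```text
time: 16.85
ee_pos: [0.5291, 0.1689, 0.0619]
eef_rot: [0.08, 0.997, -0.004, -0.004]
ft_force: [-14.7, -17.5, 9.9]
width: 0.0214
grip_force: 35.0
```

```bash
python3 a.py
```

```text
[0.52910105 0.16889447 0.0619244 ] [-14.72453125 -17.53131201   9.88998892] 0.02135578783788959 35.02292722463608 r 0.0906602198277103 ang 1.1406214499137928 tangential -21.26095516829042 t [0.31319659 0.94968831] [-0.15721154  0.98752153 -0.0092603 ]
```

At the stop: 4 mm commanded gave 0.9 mm of travel, and the tangential force rose from 10 to 21 N. I'll hold and check it stays steady.

Request:
drive_tool(series=[0,0,0,0,0.02,0,-1,0,0,0,0,0.02,0,-1,0,0,0,0,0.02,0,-1,0,0,0,0,0.02,0,-1,0,0,0,0,0.02,0,-1,0,0,0,0,0.02,0,-1,0,0,0,0,0.02,0,-1,0,0,0,0,0.02,0,-1])

```text
time: 17.52
ee_pos: [0.5291, 0.1691, 0.0619]
eef_rot: [0.08, 0.997, -0.004, -0.004]
ft_force: [-16.2, -19.3, 11.5]
width: 0.0203
grip_force: 35.0
```

```bash
python3 a.py
python3 - <<'E'
from h import *
# toggle check without viewing: red pixels in scene near off / on tip
im=cv2.cvtColor(camera("scene"),cv2.COLOR_RGB2HSV)
for n,p in dict(off=[.5471,-.2189,.086],on=[.4997,-.2116,.086]).items():
    u,v=map(int,proj("scene",p)); print(n,im[v,u])
E
```

```text
[0.52911795 0.1690607  0.06192495] [-16.21064921 -19.25423511  11.51863655] 0.020309366329068674 35.02935379743576 r 0.09069637418588555 ang 1.142420432438211 tangential -23.379451307490356 t [0.31490456 0.94912334] [-0.1585461   0.98730058 -0.01003469]
off [  1 183 166]
on [ 9 40 45]
```

Steady against the stop, and the toggle is still off. I'll hand it in.

```bash
python3 -c "
from bench import r
print(r.close_job())"
```

```text
the job is handed in; nothing more can be done
None
```

The grey box's toggle is off (red stripe), and the arm was handed in holding the tension arm's roller against its stop with about 23 N, at 17.5 s; the first push and first grip on the toggle missed, but nothing else looked disturbed in the views I took.

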